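# Set the sash stop so the setting block just drags

## Task

The sliding window rattles, so set its stop: with the yellow driver turn the white slotted stop screw down until the wooden setting block, pushed in along its track with its nose past the foot, just drags beneath it: a light, clear rub on sliding it, neither free nor clamped. Check the drag by sliding the block under the foot, go gently, turn the screw only with the driver, and finish with the block still there lightly held by the foot, the driver standing in the screw's slot, and the other things on the sill left alone.

Things in the scene. Friction and masses are not known exactly. Their poses are not given: they have to be found in the camera images.
- track: Fixed aluminium track on the sill, 280 x 110 x 6 mm, with two low dark rails (top 16 mm above the sill). Origin on the sill right under the screw axis. Its x axis runs along the track, the way the block goes in under the stop; the track spans x -210 to +70 mm, 39 mm wide between the rails. z is up.
- stop: Fixed green bridge over the track, 92 mm (y) x 26 mm (x), beam top 74 mm above the sill; origin and axes as the track's. In its middle the white stop screw, below it a black rubber ball foot (18 mm) on a coil spring. 'Just drags' is a foot force on the block of 1 to 5 N, best 3 N; over 15 N harms it. Free, the foot hangs 1 to 5.6 mm above the block's top level, differently each time, not measured.
- screw (a joint): Turn of the stop screw, rad: 0 at the start, grows clockwise seen from above, up to 2.4. The screw and its foot go down 3.5 mm per rad (turning back raises them) and stay where left; thread friction 0.07 N m, so contact cannot be felt in the turning. Once the foot touches the block, its spring adds 2.8 N of foot force per mm of further descent.
- slot (a point): Centre of the mouth of the slot in the screw's white square head (40 x 40 mm), at the level of the head's flat top, 98 mm above the sill at the start; sinks as the screw is turned in. The slot is 24 mm long along its x axis, 6.5 mm wide along its y axis, 14 mm deep, with 1.5 mm chamfers.
- block: Loose wooden setting block, 150 (x) x 36 (y) x 20 mm, 0.2 kg, lying in the track, an orange tab on its rear. Origin at the centre of its underside; x points to its nose. At the start the nose is 20 to 40 mm short of the screw axis. Friction about 0.6 below and above: sliding it takes about 1.2 N when free of the foot, plus about 1.2 N for each newton of foot force.
- block_tab (a point): Centre of the orange tab standing on the block: 20 mm (x) x 14 mm (y) x 40 mm high, from 20 to 60 mm above the block's underside. It can be pinched from above or pushed along x.
- block_nose (a point): Middle of the front end face of the block, 10 mm above its underside, 130 mm ahead of the tab's centre.
- driver_grip (a point): Centre of the yellow square handle (24 x 24 mm, 60 mm high) of the loose driver (0.14 kg), which stands upright in its stand. z points up out of the handle; its x axis is along the blade (22 x 4.5 mm, 12 mm long). The handle ends 30 mm above and below this point. The shoulder lies 49 mm and the blade's end 61 mm below it.
- driver_shoulder (a point): Centre of the underside of the driver's round steel shoulder (34 mm wide, 5 mm thick) at the root of the blade; it rests on the screw head's flat top when the blade is fully in the slot, and the driver then stands by itself.
- stand: Fixed dark wooden stand, 70 x 70 x 30 mm, with a slot in its top that holds the driver's blade loosely, the shoulder resting on the top. Origin at the centre of its underside.
- pot: Loose terracotta pot with lid, 96 mm wide, 80 mm high; origin under its centre. Leave alone.
- cellar: Loose glass salt cellar with steel swivel cover, 66 mm wide, 55 mm high; origin under its centre. Leave alone.
- spice: Loose wooden spice box with sliding top, 80 (x) x 120 (y) x 55 mm; origin under its centre. Leave alone.
- timer: Loose grey plastic timer dial, 68 mm wide, 44 mm high; origin under its centre. Leave alone.
- driver: The same driver; origin at the middle of its blade's lower end, axes as at its handle.
Things that resemble listed ones, but are neither listed nor needed, are in the scene too. Of the things that look like the driver, the larger one is meant. What is shaped like the block but turquoise is not meant.

How it is judged:
By the outcome, as a careful person would: the job done as asked, in the order asked, and still so for the second after the job is handed in, with the robot touching nothing.
It also fails if it takes over 72 s, if anything falls off the work surface, if the arm or the gripper's body presses on something with over 40 N, if the wrist force passes 120 N, or if a joint passes its speed limit or range.

## Robot

A 6-joint arm with a two-finger parallel gripper is mounted at the origin on the work surface. World frame = base frame: x ahead of the robot, y to its left, z up, the work surface at z = 0. Lengths are in m, angles in degrees, forces in N, time in s.
With the tool pointing down it reaches from about 0.35 to 0.975 m from the base axis. Payload 7.1 kg.
Tool frame: the origin (TCP) lies midway between the tips of the shut fingers; the grasp point (between the pads) lies 19 mm behind it; z points along the fingers, y is the line along which they close (so a half turn about z gives the same grasp; the last joint's range is limited). The gripper opens to 88 mm and grips with 3 to 60 N. Pads are 20 mm wide; open, the fingers measure 115 mm over their backs; the gripper's body (75 mm by 178 mm) begins 61 mm behind the grasp point.
Start: joints at [-77.75, 24.242, 93.386, -0, 62.372, -1.089], TCP at [0.144, -0.608, 0.223] pointing down, gripper open.
Joint ranges: [-172.04, 172.04], [-51.8, 120.97], [4.93, 147.93], [-75.15, 255.16], [6.16, 154.13], [-145.62, 145.62]. Speed limits (degrees/s): [136.94, 136.94, 172.46, 180, 180, 180].

## Interface

Orientations are given as a 3x3 rotation matrix whose columns are the frame's x, y, z axes.
In Python, from plant import robot gives the robot as it stands.
- The arm moves only by the tool arm_command, never from a script. Its arguments are lists of equal length, an entry for each row: "slide": the shift along the tool's x, y, z scaled (see below), a list of three; "yaw": the turn about the tool's z scaled (see below); "jaw": the closure, from 0 (fully open) to 1 (shut). A call has 1 to 20 rows; each row shifts and turns the commanded pose from where the row before left it, along the tool's axes as they then stand; what a row does not reach is not made up. The controller multiplies each number of a shift by 20 mm and each number of a turn by 6 degrees. A row lasts 1/12 s, in which the tool goes at most 41.7 mm and 7.16 degrees, less where a joint would pass 70% of its speed; a pose out of reach is approached as far as the arm can. A call with a number of a shift or a turn outside -1 to 1 is refused whole. A call with a gripper value outside its range is refused whole. The fingers move at their own pace and stop on an object; the grip force is fixed at half the most. Time passes only in rows, so rows that do not move let the fingers close. It gives the time, the measured TCP pose, the force, the opening and the grip force at its end, in the units of the state.
- robot.read_state(): the state, without advancing time (a new reading comes with each control period).
- robot.snapshot(name): name is "scene" or "top" or "wrist"; returns (picture, depth): 420x560x3 uint8, blue, green, red; 420x560 float32, m along the optical axis (not along the pixel's ray), 0 where there is no reading.
- robot.camera_info(name): a dict with "vertical_fov" (degrees; the focal length in pixels is half the picture's height over the tangent of half this angle, whatever the lens; pixels are square), "cx", "cy" (the principal point, pixels), "dist" ([k1, k2, p1, p2, k3] as OpenCV has them; the pictures are not rectified), "rvec" (rotation vector, rad) and "tvec" (3), from world to camera coordinates, as OpenCV has them. Camera axes: x right, y down, z forward; pixel columns grow to the right and rows downward; lengths in m; the calibration is good to about 2 mm. A picture is of the moment at which its call begins: read the wrist's pose just before it. camera_info takes no time and is no camera call; for the wrist camera it gives the pose at the moment of the call.
- robot.hand_in(): hands the job in; it is judged then, once.
The state is a dict: "time": time; "qpos": joint angles; "dq": joint speeds; "joint_efforts": joint torques, N m; "tool_pos": TCP position; "orientation": TCP orientation; "contact_force": force on the tool from outside, world axes, zero at the start; "ft_torque": the same for the moment, N m; "width": opening from 0.0 (shut) to 1.0 (fully open); "gripper_force": force on a finger pad.
Only numpy, scipy, OpenCV 4.12 (cv2) and the standard library are available. Lean on these libraries where they do the work, as an engineer would, in place of code of your own. Each camera call takes 0.05 s, during which the arm holds its last target. There are 200 camera calls.

## Working session

There is one attempt and no reset: what is moved stays moved. The work goes in short steps, Python scripts to look and compute and a tool call to move; the robot and the scene stay as the last step left them, time stands still between calls to the robot, and variables do not carry over. Pictures are saved under pics/ and viewed, at most 10 in all, crops included, and the job is handed in when it is done.

Besides the shell and the picture viewer there is one more tool, called after "Request:" as name(argument=value, ...), one argument or row to a line, values as JSON. arm_command: Moves the arm, as the interface text tells. Its arguments: {"type":"object","properties":{"slide":{"type":"array"},"yaw":{"type":"array"},"jaw":{"type":"array"}},"required":["slide","yaw","jaw"]}

```bash
mkdir -p pics; cat > h.py <<'E'
import numpy as np,cv2
from plant import robot
def K(ci):
    f=210/np.tan(np.radians(ci['vertical_fov'])/2)
    return np.array([[f,0,ci['cx']],[0,f,ci['cy']],[0,0,1.]])
def snap(n):
    ci=robot.camera_info(n);p,d=robot.snapshot(n);return p,d,ci
def world(ci,uv,z=None,depth=None):
    uv=np.array(uv,float).reshape(-1,1,2)
    n=cv2.undistortPoints(uv,K(ci),np.array(ci['dist'],float)).reshape(-1,2)
    r=np.c_[n,np.ones(len(n))];R=cv2.Rodrigues(np.array(ci['rvec'],float))[0];t=np.array(ci['tvec'],float).ravel()
    c=-R.T@t;w=r@R
    s=np.asarray(depth).reshape(-1,1) if depth is not None else ((z-c[2])/w[:,2])[:,None]
    return c+w*s
def cloud(d,ci):
    v,u=np.nonzero(d>0);return u,v,world(ci,np.c_[u,v],depth=d[v,u])
E
python3 - <<'E'
from h import *
s=robot.read_state();print(s)
for n in('top','scene'):
    p,d,ci=snap(n);cv2.imwrite(f'pics/{n}1.png',p);np.savez(f'{n}1.npz',p=p,d=d);print(n,ci)
E
```

```text
{'time': 0.0, 'qpos': array([-7.77491847e+01,  2.42853298e+01,  9.34325515e+01, -1.56259226e-03,
        6.23709101e+01, -1.08773693e+00]), 'dq': array([-0.13457919,  0.01857016, -0.02132511, -0.04601002,  0.02174751,
        0.08258913]), 'joint_efforts': array([-4.92859945e-04, -5.44625044e+01, -2.73667860e+01,  6.44800183e-02,
        2.28960993e-02, -1.07746855e-04]), 'tool_pos': array([ 0.14409774, -0.60758228,  0.22188423]), 'orientation': array([[ 9.73020939e-01,  2.30716553e-01, -3.52445800e-04],
       [ 2.30716822e-01, -9.73019769e-01,  1.50928456e-03],
       [ 5.28020060e-06, -1.54988066e-03, -9.99998799e-01]]), 'contact_force': array([ 0.22995206, -0.07440802,  0.06347285]), 'ft_torque': array([0.00210697, 0.01817612, 0.01350576]), 'gripper_force': 0.0, 'width': 0.9991503591659198}
top {'vertical_fov': 43.98425810934747, 'cx': 274.70728719859983, 'cy': 214.05520082910957, 'dist': array([-0.11380126,  0.        ,  0.        ,  0.        ,  0.        ]), 'rvec': array([ 2.13519583, -2.18839709,  0.12515862]), 'tvec': array([0.00918059, 0.55848792, 1.10957282])}
scene {'vertical_fov': 53.122290046113875, 'cx': 273.38931537903153, 'cy': 213.20428820792586, 'dist': array([-0.10637904,  0.        ,  0.        ,  0.        ,  0.        ]), 'rvec': array([ 2.10532045,  0.54480373, -0.25519969]), 'tvec': array([-0.49265081, -0.1079838 ,  1.19590826])}
```

View pics/top1.png

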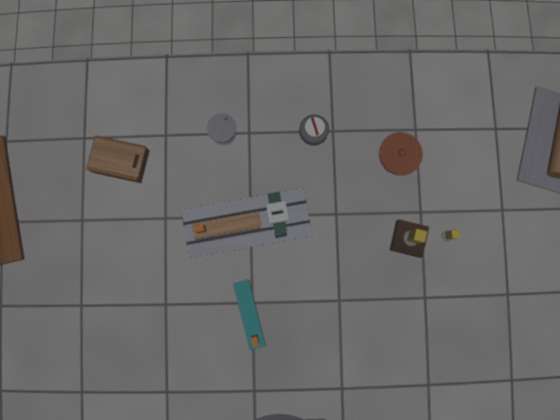

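View pics/scene1.png

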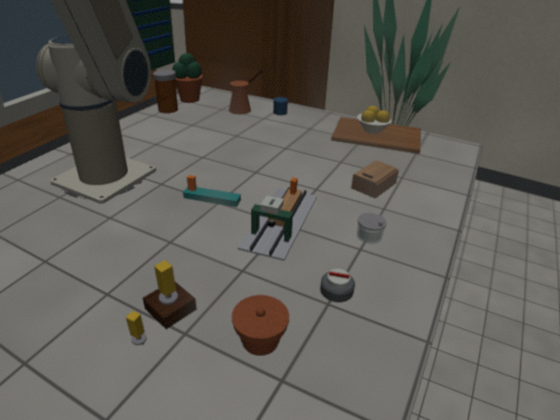

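Top view: the track is centred at (247,222), the white screw head at (277,212), the orange tab at (199,228), and the large driver at (419,236) in its stand at (410,239). The turquoise lookalike is at (250,315).

```bash
python3 - <<'E'
from h import *
z=np.load('top1.npz');p,d=z['p'],z['d'];ci=robot.camera_info('top')
hsv=cv2.cvtColor(p,cv2.COLOR_BGR2HSV)
u,v,W=cloud(d,ci)
X=np.zeros(d.shape+(3,));X[v,u]=W
def rep(name,m,box,z):
    mm=np.zeros_like(m);x0,y0,x1,y1=box;mm[y0:y1,x0:x1]=m[y0:y1,x0:x1]
    mm&=(d>0)
    pts=np.argwhere(mm)[:,::-1]
    P=X[mm]
    w=world(ci,pts,z=z)[:,:2]
    r=cv2.minAreaRect((w*1000).astype(np.float32))
    print(name,len(pts),'med',np.median(P,0).round(4),'zmax',np.percentile(P[:,2],[5,50,95]).round(4),'rect',np.round(r[0],1),np.round(r[1],1),round(r[2],1))
H,S,V=hsv[...,0],hsv[...,1],hsv[...,2]
zz=X[...,2]
yel=(H>20)&(H<35)&(S>120)
rep('drv',yel&(zz>.10),(395,215,440,260),.121)
rep('screw',(S<60)&(zz>.088),(255,190,300,235),.098)
rep('tab',(H<15)&(S>180)&(zz>.05),(185,215,215,240),.066)
rep('stop',(zz>.06)&(zz<.085),(255,185,300,245),.074)
rep('block',(H<22)&(S>70)&(zz>.017)&(zz<.036),(185,205,270,245),.026)
rep('stand',(zz>.015)&(zz<.04),(385,215,435,262),.03)
rep('track',(zz>.001)&(zz<.014)&(S<80),(175,180,320,262),.006)
big=cv2.resize(np.hstack([p[180:265,170:320],p[180:265,380:480]]),None,fx=3.2,fy=3.2,interpolation=cv2.INTER_CUBIC)
cv2.imwrite('pics/crop1.png',big)
E
```

```text
drv 140 med [ 0.4989 -0.3018  0.1095] zmax [0.1056 0.1095 0.113 ] rect [ 498.5 -298.3] [24.5 24.4] 74.5
screw 356 med [ 0.5542 -0.0091  0.0981] zmax [0.0943 0.0981 0.1014] rect [554.   -8.9] [41.3 40.1] 8.7Traceback (most recent call last):
  File "<stdin>", line 19, in <module>
  File "<stdin>", line 11, in rep
  File "h.py", line 10, in world
    n=cv2.undistortPoints(uv,K(ci),np.array(ci['dist'],float)).reshape(-1,2)
      ~~~~~~~~~~~~~~~~~~~^^^^^^^^^^^^^^^^^^^^^^^^^^^^^^^^^^^^^
cv2.error: OpenCV(4.12.0) /io/opencv/modules/calib3d/src/undistort.dispatch.cpp:347: error: (-215:Assertion failed) CV_IS_MAT(_src) && CV_IS_MAT(_dst) && (_src->rows == 1 || _src->cols == 1) && (_dst->rows == 1 || _dst->cols == 1) && _src->cols + _src->rows - 1 == _dst->rows + _dst->cols - 1 && (CV_MAT_TYPE(_src->type) == CV_32FC2 || CV_MAT_TYPE(_src->type) == CV_64FC2) && (CV_MAT_TYPE(_dst->type) == CV_32FC2 || CV_MAT_TYPE(_dst->type) == CV_64FC2) in function 'cvUndistortPointsInternal'
```

```bash
python3 - <<'E'
from h import *
z=np.load('top1.npz');p,d=z['p'],z['d'];ci=robot.camera_info('top')
hsv=cv2.cvtColor(p,cv2.COLOR_BGR2HSV)
u,v,W=cloud(d,ci)
X=np.zeros(d.shape+(3,));X[v,u]=W
def rep(name,m,box,z):
    mm=np.zeros_like(m);x0,y0,x1,y1=box;mm[y0:y1,x0:x1]=m[y0:y1,x0:x1]
    mm&=(d>0)
    pts=np.argwhere(mm)[:,::-1]
    if len(pts)<5: print(name,'none');return
    P=X[mm]
    w=world(ci,pts,z=z)[:,:2]
    r=cv2.minAreaRect((w*1000).astype(np.float32))
    print(name,len(pts),'med',np.median(P,0).round(4),'z',np.percentile(P[:,2],[5,50,95]).round(4),'rect',np.round(r[0],1),np.round(r[1],1),round(r[2],1),'mean',w.mean(0).round(4))
H,S,V=hsv[...,0],hsv[...,1],hsv[...,2]
zz=X[...,2]
yel=(H>20)&(H<35)&(S>120)
rep('drv',yel&(zz>.10),(395,215,440,260),.109)
rep('screw',(S<60)&(zz>.088),(255,190,300,235),.098)
rep('slot',(V<90)&(zz>.075),(266,200,290,224),.098)
rep('tab',(H<15)&(S>150),(185,215,215,240),.066)
rep('tabtop',(H<15)&(S>150)&(zz>.058),(185,215,215,240),.066)
rep('stop',(zz>.06)&(zz<.085),(255,185,300,245),.074)
rep('block',(H<22)&(S>70)&(zz>.017)&(zz<.036),(185,205,270,245),.026)
rep('stand',(zz>.02)&(zz<.04),(385,215,435,262),.03)
rep('track',(zz>.002)&(zz<.014)&(S<80),(175,180,320,262),.006)
big=cv2.resize(np.hstack([p[180:265,170:320],p[180:265,380:480]]),None,fx=3.2,fy=3.2,interpolation=cv2.INTER_CUBIC)
cv2.imwrite('pics/crop1.png',big)
E
```

```text
drv 140 med [ 0.4989 -0.3018  0.1095] z [0.1056 0.1095 0.113 ] rect [ 499.3 -301.7] [24.8 24.7] 74.5 mean [ 0.499  -0.3017]
screw 356 med [ 0.5542 -0.0091  0.0981] z [0.0943 0.0981 0.1014] rect [554.   -8.9] [41.3 40.1] 8.7 mean [ 0.5539 -0.0089]
slot 53 med [ 0.5565 -0.0089  0.0837] z [0.0753 0.0837 0.0906] rect [555.6  -8.2] [51.6 23.2] 8.7 mean [ 0.5555 -0.0083]
tab 24 med [0.5286 0.1574 0.0663] z [0.0636 0.0663 0.0688] rect [528.7 157.4] [12.9  8.6] 88.6 mean [0.5285 0.1576]
tabtop 24 med [0.5286 0.1574 0.0663] z [0.0636 0.0663 0.0688] rect [528.7 157.4] [12.9  8.6] 88.6 mean [0.5285 0.1576]
stop 304 med [ 0.534  -0.0088  0.0744] z [0.071  0.0744 0.0794] rect [554.   -8.9] [92.6 26. ] 8.9 mean [ 0.5517 -0.0092]
block 954 med [0.539  0.0968 0.0264] z [0.0225 0.0264 0.03  ] rect [538.  103.3] [ 35.9 145.6] 9.0 mean [0.5383 0.0975]
stand 809 med [ 0.4939 -0.2928  0.0309] z [0.0263 0.0309 0.0353] rect [ 499.5 -300.8] [74.9 71.8] 74.6 mean [ 0.4975 -0.2969]
track 4999 med [0.5464 0.0529 0.0055] z [0.0023 0.0055 0.0102] rect [549.2  59. ] [327.  183.6] 88.5 mean [0.5446 0.0553]
```

View pics/crop1.png

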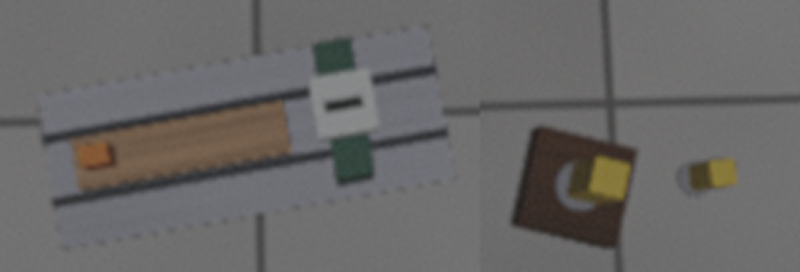

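The crop shows the slot lying along the track, with screw, tab and driver where the numbers put them. Measured:
- Screw at (0.554, -0.009), head top 0.098.
- Tab at (0.5285, 0.1575, top 0.066), so the nose is about 38 mm short of the screw axis.
- Track x heading about -81.2°.
- Driver at (0.499, -0.302), handle top 0.109.

Next I'll move above the tab.

Request:
arm_command(
  slide=[
    [0.83,-0.99,0],
    [0.83,-0.99,0],
    [0.83,-0.99,0],
    [0.83,-0.99,0],
    [0.83,-0.99,0],
    [0.83,-0.99,0],
    [0.83,-0.99,0],
    [0.83,-0.99,0],
    [0.83,-0.99,0],
    [0.83,-0.99,0],
    [0.83,-0.99,0],
    [0.83,-0.99,0],
    [0.83,-0.99,0],
    [0.83,-0.99,0],
    [0.83,-0.99,0],
    [0.83,-0.99,0],
    [0.83,-0.99,0],
    [0.83,-0.99,0],
    [0.83,-0.99,0],
    [0.83,-0.99,0],
  ],
  yaw=[0,0,0,0,0,0,0,0,0,0,0,0,0,0,0,0,0,0,0,0],
  jaw=[0,0,0,0,0,0,0,0,0,0,0,0,0,0,0,0,0,0,0,0],
)

```text
time: 1.77
tool_pos: [0.3761, -0.1449, 0.2226]
orientation: [[0.973, 0.231, -0.0], [0.231, -0.973, 0.0], [-0.0, -0.0, -1.0]]
contact_force: [0.3, -1.1, 0.1]
width: 1.001
gripper_force: 0.0
```

Request:
arm_command(
  slide=[
    [0.83,-0.99,0],
    [0.83,-0.99,0],
    [0.83,-0.99,0],
    [0.83,-0.99,0],
    [0.83,-0.99,0],
    [0.83,-0.99,0],
    [0.83,-0.99,0],
    [0.83,-0.99,0],
    [0.83,-0.99,0],
    [0.83,-0.99,0],
    [0.83,-0.99,0],
    [0.83,-0.99,0],
    [0.83,-0.99,0],
    [0,0,0],
    [0,0,0],
  ],
  yaw=[0,0,0,0,0,0,0,0,0,0,0,0,0,-1,-1],
  jaw=[0,0,0,0,0,0,0,0,0,0,0,0,0,0,0],
)

```text
time: 3.02
tool_pos: [0.5267, 0.1554, 0.2222]
orientation: [[0.901, 0.434, -0.001], [0.434, -0.901, -0.0], [-0.001, -0.0, -1.0]]
contact_force: [0.5, -0.3, -0.4]
width: 1.002
gripper_force: 0.0
```

Request:
arm_command(
  slide=[
    [0,0,0],
    [0,0,0],
    [0,0,0],
    [0,0,0],
    [0,0,0],
    [0,0,0],
    [0,0,0],
    [0,0,0],
    [0,0,0],
    [0,0,0],
    [0,0,0],
    [0,0,0],
    [0,0,0],
    [0,0,0],
  ],
  yaw=[-1,-1,-1,-1,-1,-1,-1,-1,-1,-1,-1,-1,-0.25,0],
  jaw=[0.4,0.4,0.4,0.4,0.4,0.4,0.4,0.4,0.4,0.4,0.4,0.4,0.4,0.4],
)

```text
time: 4.18
tool_pos: [0.5262, 0.1539, 0.2223]
orientation: [[-0.155, 0.988, -0.001], [0.988, 0.155, -0.0], [-0.0, -0.001, -1.0]]
contact_force: [0.5, -0.1, -0.3]
width: 0.601
gripper_force: 0.0
```

```bash
cat >> h.py <<'E'
def go(x,y,z,phi=None):
    s=robot.read_state();R=np.array(s['orientation']);p=np.array(s['tool_pos'])
    ph=np.degrees(np.arctan2(R[1,0],R[0,0]))
    print('t',round(s['time'],2),'pos',p.round(4),'phi',ph.round(2),'q6',round(s['qpos'][5],1),'w',round(s['width'],3),'F',np.array(s['contact_force']).round(2))
    print('units tool xyz',(R.T@(np.array([x,y,z])-p)/.02).round(2),'yaw units',None if phi is None else round(((ph-phi+180)%360-180)/6,2))
E
python3 - <<'E'
from h import *
go(.5285,.1576,.031,98.8)
p,d,ci=snap('wrist');cv2.imwrite('pics/w1.png',p);np.savez('w1.npz',p=p,d=d)
H,S,V=cv2.split(cv2.cvtColor(p,cv2.COLOR_BGR2HSV))
m=((H<15)&(S>150)).astype(np.uint8)
n,l,st,c=cv2.connectedComponentsWithStats(m)
for i in range(1,n):
    if st[i,4]>150: 
        pts=np.argwhere(l==i)[:,::-1].astype(float);w=world(ci,pts,z=.066)
        r=cv2.minAreaRect((w[:,:2]*1000).astype(np.float32));dd=d[l==i];q=world(ci,pts,depth=dd)
        print(st[i],c[i],r,np.median(q,0))
E
```

```text
t 4.18 pos [0.5262 0.1539 0.2223] phi 98.89 q6 6.2 w 0.601 F [ 0.47 -0.09 -0.27]
units tool xyz [0.16 0.15 9.57] yaw units 0.01
[276 182  12  24 269] [281.49070632 193.46096654] ((528.9614868164062, 162.60057067871094), (12.173360824584961, 25.787601470947266), 8.877617835998535) [0.52902542 0.16293432 0.06516804]
[ 57 239  38  23 503] [ 75.42147117 249.9860835 ] ((304.01068115234375, 59.54065704345703), (50.05746841430664, 18.519357681274414), 38.069278717041016) [0.29381493 0.05039754 0.05092348]
[185 267  29  60 398] [200.89698492 298.87437186] ((449.7731018066406, 20.420005798339844), (82.77283477783203, 32.7471923828125), 89.02882385253906) [0.49177547 0.16108784 0.27583177]
[ 14 294  27  25 170] [ 27.47058824 304.74705882] ((241.01968383789062, -26.105005264282227), (41.995872497558594, 24.99664878845215), 52.78401184082031) [0.44859808 0.17482753 0.30836368]
[345 295  24  33 221] [356.22171946 310.91855204] ((644.5856323242188, 29.715383529663086), (46.84181594848633, 25.361007690429688), 85.82710266113281) [0.55418869 0.17092584 0.28310667]
[503 294  57  43 613] [532.13050571
[... 189 characters left out ...]
] ((247.9156951904297, -156.88119506835938), (102.06673431396484, 54.328426361083984), 79.24166107177734) [0.4527846  0.14855696 0.31310733]
[489 359  42  51 575] [509.67304348 384.48869565] ((875.9972534179688, -53.49870681762695), (51.70024871826172, 83.25668334960938), 26.317909240722656) [0.59665978 0.17043706 0.31082048]
[523 358  37  51 562] [543.87366548 379.83629893] ((917.6527099609375, -44.41437911987305), (46.19364929199219, 90.1730728149414), 24.44032096862793) [0.59494723 0.18107507 0.3197315 ]
[  0 365  22  43 252] [  9.69047619 383.28571429] ((205.82481384277344, -159.66929626464844), (26.11546516418457, 74.5711441040039), 1.3153961896896362) [0.45119174 0.158199   0.32005729]
```

View pics/w1.png

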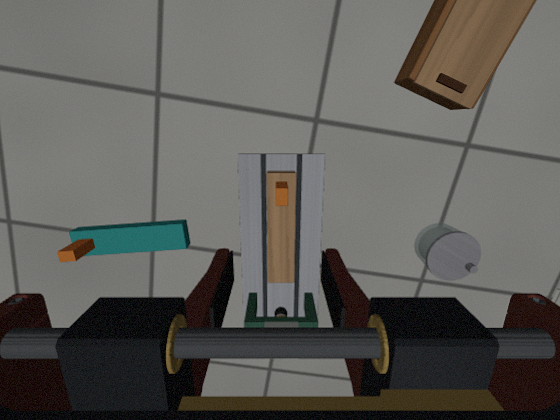

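The wrist view shows the tab at (281,193), centred between the fingers and over the rails, with the black foot at (281,312). I'll descend and pinch the tab.

Request:
arm_command(
  slide=[
    [0.23,0.18,0.8],
    [0,0,1],
    [0,0,1],
    [0,0,1],
    [0,0,1],
    [0,0,1],
    [0,0,1],
    [0,0,1],
    [0,0,0.8],
    [0,0,0.6],
    [0,0,0.3],
    [0,0,0],
    [0,0,0],
  ],
  yaw=[0,0,0,0,0,0,0,0,0,0,0,0,0],
  jaw=[0.5,0.5,0.5,0.5,0.5,0.5,0.5,0.5,0.5,0.5,0.5,0.5,0.5],
)

```text
time: 5.32
tool_pos: [0.5295, 0.1592, 0.0329]
orientation: [[-0.153, 0.988, 0.0], [0.988, 0.153, 0.0], [0.0, 0.0, -1.0]]
contact_force: [-0.3, 0.1, 0.2]
width: 0.502
gripper_force: 0.0
```

Request:
arm_command(
  slide=[
    [0,0,0],
    [0,0,0],
    [0,0,0],
    [0,0,0],
    [0,0,0],
    [0,0,0],
    [0,0,0],
    [0,0,0],
    [0,0,0],
    [0,0,0],
  ],
  yaw=[0,0,0,0,0,0,0,0,0,0],
  jaw=[1,1,1,1,1,1,1,1,1,1],
)

```text
time: 6.15
tool_pos: [0.5297, 0.1592, 0.0331]
orientation: [[-0.154, 0.988, 0.001], [0.988, 0.154, 0.0], [0.0, 0.001, -1.0]]
contact_force: [0.3, -0.0, 5.9]
width: 0.163
gripper_force: 30.0
```

```bash
python3 - <<'E'
from h import *
go(.529,.159,.032,98.8);print(robot.read_state()['ft_torque'])
E
```

```text
t 6.15 pos [0.5297 0.1592 0.0331] phi 98.83 q6 6.7 w 0.163 F [ 0.27 -0.02  5.93]
units tool xyz [-0.01 -0.04  0.06] yaw units 0.01
[-0.10699935  0.044327   -0.08009578]
```

Request:
arm_command(
  slide=[
    [-0.1,0,-0.02],
    [-0.3,0,0],
    [-0.3,0,0],
    [-0.3,0,0],
    [-0.3,0,0],
    [-0.3,0,0],
    [-0.3,0,0],
    [-0.3,0,0],
  ],
  yaw=[0,0,0,0,0,0,0,0],
  jaw=[1,1,1,1,1,1,1,1],
)

```text
time: 6.82
tool_pos: [0.5363, 0.115, 0.0332]
orientation: [[-0.153, 0.988, 0.0], [0.988, 0.153, 0.0], [0.0, 0.0, -1.0]]
contact_force: [-0.3, 3.3, 3.6]
width: 0.155
gripper_force: 30.0
```

Request:
arm_command(
  slide=[
    [-0.2,0,0],
    [-0.1,0,0],
    [-0.1,0,0],
    [-0.1,0,0],
    [-0.1,0,0],
    [-0.1,0,0],
  ],
  yaw=[0,0,0,0,0,0],
  jaw=[1,1,1,1,1,1],
)

```text
time: 7.32
tool_pos: [0.5383, 0.1019, 0.0331]
orientation: [[-0.154, 0.988, 0.0], [0.988, 0.154, 0.0], [0.0, 0.0, -1.0]]
contact_force: [-1.0, 3.9, 3.8]
width: 0.161
gripper_force: 30.0
```

```bash
cat >> h.py <<'E'
def force():
    s=robot.read_state();R=np.array(s['orientation']);print('t',round(s['time'],2),'pos',np.array(s['tool_pos']).round(4),'F tool',(R.T@s['contact_force']).round(2),'T',np.array(s['ft_torque']).round(3),'w',round(s['width'],3))
E
python3 -c "
from h import *
force()"
```

```text
t 7.32 pos [0.5383 0.1019 0.0331] F tool [ 3.98 -0.37 -3.76] T [ 0.54  -0.044  0.021] w 0.161
```

Request:
arm_command(
  slide=[
    [0,0,-0.04],
    [-0.1,0,0],
    [-0.1,0,0],
    [-0.1,0,0],
    [-0.1,0,0],
  ],
  yaw=[0,0,0,0,0],
  jaw=[1,1,1,1,1],
)

```text
time: 7.73
tool_pos: [0.5391, 0.0935, 0.0335]
orientation: [[-0.154, 0.988, -0.001], [0.988, 0.154, -0.0], [-0.0, -0.001, -1.0]]
contact_force: [-0.1, 0.3, -1.9]
width: 0.159
gripper_force: 30.0
```

```bash
python3 -c "
from h import *
force()"
```

```text
t 7.73 pos [0.5391 0.0935 0.0335] F tool [ 0.32 -0.03  1.91] T [ 0.048 -0.141 -0.03 ] w 0.159
```

Request:
arm_command(
  slide=[
    [0.1,0,0],
    [0.1,0,0],
    [0.1,0,0],
  ],
  yaw=[0,0,0],
  jaw=[1,1,1],
)

```text
time: 7.98
tool_pos: [0.5384, 0.1, 0.0338]
orientation: [[-0.153, 0.988, -0.0], [0.988, 0.153, -0.0], [0.0, -0.0, -1.0]]
contact_force: [1.1, 0.3, -3.4]
width: 0.153
gripper_force: 30.0
```

```bash
python3 -c "
from h import *
force()"
```

```text
t 7.98 pos [0.5384 0.1    0.0338] F tool [0.13 1.09 3.39] T [ 0.089 -0.046 -0.03 ] w 0.153
```

Request:
arm_command(
  slide=[
    [0,0,0.03],
    [0,0,0],
    [0,0,0],
    [0,0,0],
    [0,0,-0.5],
    [0,0,-1],
    [0,0,-1],
    [0,0,-1],
    [0,0,-1],
    [0,0,-1],
    [0,0,-1],
    [0,0,-1],
    [0,0,-0.8],
  ],
  yaw=[0,0,0,0,0,0,0,0,0,0,0,0,0],
  jaw=[1,0.4,0.4,0.4,0.4,0.4,0.4,0.4,0.4,0.4,0.4,0.4,0.4],
)

```text
time: 9.07
tool_pos: [0.5389, 0.0998, 0.2018]
orientation: [[-0.154, 0.988, 0.002], [0.988, 0.154, 0.0], [-0.0, 0.002, -1.0]]
contact_force: [0.1, 0.6, 0.1]
width: 0.6
gripper_force: 0.0
```

Request:
arm_command(
  slide=[
    [-0.98,-0.25,0],
    [-0.98,-0.25,0],
    [-0.98,-0.25,0],
    [-0.98,-0.25,0],
    [-0.98,-0.25,0],
    [-0.98,-0.25,0],
    [-0.98,-0.25,0],
    [-0.98,-0.25,0],
    [-0.98,-0.25,0],
    [-0.98,-0.25,0],
    [-0.98,-0.25,0],
    [-0.98,-0.25,0],
    [-0.98,-0.25,0],
    [-0.98,-0.25,0],
    [-0.98,-0.25,0],
    [-0.98,-0.25,0],
    [-0.98,-0.25,0],
    [-0.98,-0.25,0],
    [-0.98,-0.25,0],
    [-0.98,-0.25,0],
  ],
  yaw=[0,0,0,0,0,0,0,0,0,0,0,0,0,0,0,0,0,0,0,0],
  jaw=[0.4,0.4,0.4,0.4,0.4,0.4,0.4,0.4,0.4,0.4,0.4,0.4,0.4,0.4,0.4,0.4,0.4,0.4,0.4,0.4],
)

```text
time: 10.73
tool_pos: [0.4997, -0.3039, 0.2002]
orientation: [[-0.154, 0.988, 0.001], [0.988, 0.154, -0.0], [-0.0, 0.0, -1.0]]
contact_force: [-0.7, 0.5, 0.3]
width: 0.598
gripper_force: 0.0
```

Request:
arm_command(
  slide=[
    [0,0,0],
    [0,0,0],
    [0,0,0],
    [0,0,0],
    [0,0,0],
    [0,0,0],
  ],
  yaw=[1,1,1,1,0.05,0],
  jaw=[0.4,0.4,0.4,0.4,0.4,0.4],
)

```text
time: 11.23
tool_pos: [0.4999, -0.3029, 0.1999]
orientation: [[0.264, 0.964, 0.0], [0.964, -0.264, -0.0], [-0.0, 0.001, -1.0]]
contact_force: [0.3, -0.3, -0.4]
width: 0.598
gripper_force: 0.0
```

```bash
python3 - <<'E'
from h import *
go(.499,-.3017,.066,74.5)
p,d,ci=snap('wrist');cv2.imwrite('pics/w2.png',p)
H,S,V=cv2.split(cv2.cvtColor(p,cv2.COLOR_BGR2HSV))
m=((H>20)&(H<35)&(S>120)&(d>0)).astype(np.uint8)
n,l,st,c=cv2.connectedComponentsWithStats(m)
for i in range(1,n):
    if st[i,4]>300:
        pts=np.argwhere(l==i)[:,::-1].astype(float);q=world(ci,pts,depth=d[l==i]);k=q[:,2]>.104
        if k.sum()<50: continue
        w=world(ci,pts[k],z=.109);print(st[i],cv2.minAreaRect((w[:,:2]*1000).astype(np.float32)),np.median(q[k],0))
E
```

```text
t 11.23 pos [ 0.4999 -0.3029  0.1999] phi 74.69 q6 -17.1 w 0.598 F [ 0.33 -0.3  -0.38]
units tool xyz [ 0.05 -0.06  6.7 ] yaw units 0.03
[264 191  27  39 983] ((499.19476318359375, -299.9334411621094), (24.275360107421875, 22.49417495727539), 74.65614318847656) [ 0.49901235 -0.30018416  0.10835962]
[ 308  388  192   24 1617] ((579.123046875, -541.30517578125), (32.58928298950195, 212.86427307128906), 75.40298461914062) [ 0.53546705 -0.29233058  0.30708195]
[204 397  73  14 405] ((402.3712463378906, -499.1863708496094), (18.784759521484375, 79.95209503173828), 74.62693786621094) [ 0.49474886 -0.2811895   0.30745708]
```

View pics/w2.png

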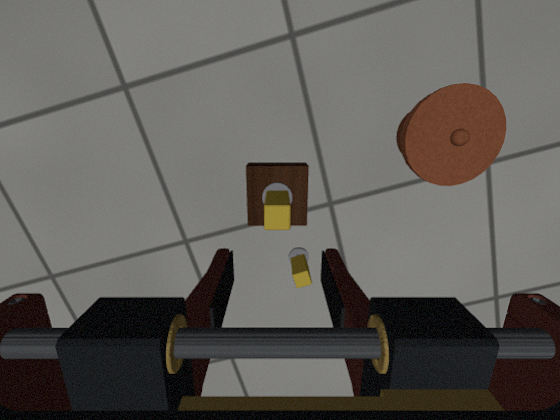

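The wrist view shows the driver's yellow handle top at (278,217), standing on its stand. The small lookalike at (300,270) is clear of the fingers. I'll descend and grip.

Request:
arm_command(
  slide=[
    [0.09,-0.07,0.7],
    [0,0,1],
    [0,0,1],
    [0,0,1],
    [0,0,1],
    [0,0,1],
    [0,0,0.7],
    [0,0,0.3],
    [0,0,0],
    [0,0,0],
  ],
  yaw=[0,0,0,0,0,0,0,0,0,0],
  jaw=[0.4,0.4,0.4,0.4,0.4,0.4,0.4,0.4,0.4,0.4],
)

```text
time: 12.12
tool_pos: [0.4994, -0.3009, 0.0657]
orientation: [[0.266, 0.964, 0.0], [0.964, -0.266, -0.0], [-0.0, 0.0, -1.0]]
contact_force: [0.2, 0.6, -0.2]
width: 0.601
gripper_force: 0.0
```

Request:
arm_command(
  slide=[
    [0,0,0],
    [0,0,0],
    [0,0,0],
    [0,0,0],
    [0,0,0],
    [0,0,0],
    [0,0,0],
    [0,0,0],
    [0,0,-0.4],
    [0,0,-0.8],
    [0,0,-1],
    [0,0,-1],
    [0,0,-1],
    [0,0,-1],
    [0,0,-0.5],
    [0,0,0],
    [0,0,0],
  ],
  yaw=[0,0,0,0,0,0,0,0,0,0,0,0,0,0,0,0,0],
  jaw=[1,1,1,1,1,1,1,1,1,1,1,1,1,1,1,1,1],
)

```text
time: 13.53
tool_pos: [0.4989, -0.3006, 0.1792]
orientation: [[0.267, 0.964, 0.0], [0.964, -0.267, -0.0], [-0.0, 0.0, -1.0]]
contact_force: [0.3, -0.0, -1.8]
width: 0.27
gripper_force: 30.0
```

```bash
python3 - <<'E'
from h import *
go(.554,-.0089,.19,98.8);force()
p,d,ci=snap('scene')
R=cv2.Rodrigues(np.array(ci['rvec']))[0];q=np.array(robot.read_state()['tool_pos'])
uv=cv2.projectPoints(q.reshape(1,3),np.array(ci['rvec']),np.array(ci['tvec']),K(ci),ci['dist'])[0].ravel();print(uv)
x,y=uv.astype(int)
a=cv2.resize(p[max(0,y-50):y+70,max(0,x-60):x+60],None,fx=5,fy=5,interpolation=cv2.INTER_CUBIC)
cv2.imwrite('pics/s2.png',cv2.resize(a,(580,580)))
# camera position
print(-R.T@np.array(ci['tvec']))
E
```

```text
t 13.53 pos [ 0.4989 -0.3006  0.1792] phi 74.54 q6 -16.8 w 0.27 F [ 0.25 -0.02 -1.77]
units tool xyz [14.79 -1.23 -0.54] yaw units -4.04
t 13.53 pos [ 0.4989 -0.3006  0.1792] F tool [0.05 0.25 1.77] T [ 0.034 -0.044 -0.038] w 0.27
[157.25340598 231.48850212]
[ 0.91859771 -0.70094364  0.59111601]
```

View pics/s2.png

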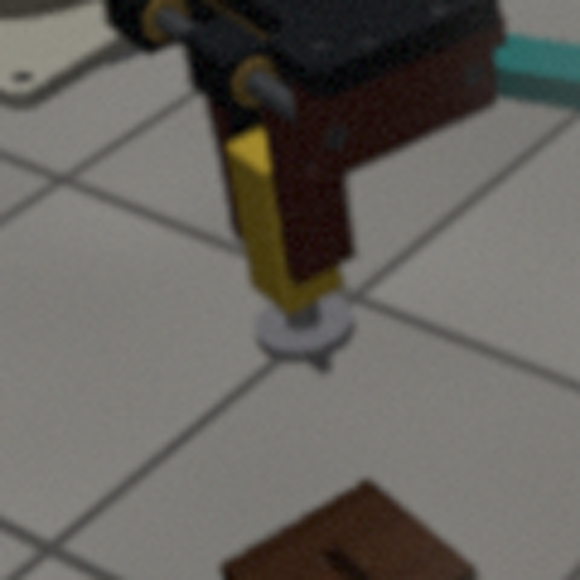

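The scene crop shows the driver hanging upright. The blade at (320,362) and the stand's slot at (345,562) both run across the tool's x axis, so the blade lies at φ+90. To match the slot I need φ ≈ 188.8, which also leaves room for clockwise turning.

Request:
arm_command(
  slide=[
    [0.6,-0.08,0],
    [0.98,-0.08,0],
    [0.98,-0.08,0],
    [0.98,-0.08,0],
    [0.98,-0.08,0],
    [0.98,-0.08,0],
    [0.98,-0.08,0],
    [0.98,-0.08,0],
    [0.98,-0.08,0],
    [0.98,-0.08,0],
    [0.98,-0.08,0],
    [0.98,-0.08,0],
    [0.98,-0.08,0],
    [0.98,-0.08,0],
    [0.98,-0.08,0],
    [0.47,-0.03,0],
    [0,0,0],
    [0,0,0],
  ],
  yaw=[0,0,0,0,0,0,0,0,0,0,0,0,0,0,0,0,-1,-1],
  jaw=[1,1,1,1,1,1,1,1,1,1,1,1,1,1,1,1,1,1],
)

```text
time: 15.08
tool_pos: [0.5535, -0.008, 0.1782]
orientation: [[0.054, 0.999, -0.002], [0.999, -0.054, 0.0], [-0.0, -0.002, -1.0]]
contact_force: [0.9, 0.4, -2.1]
width: 0.268
gripper_force: 30.0
```

Request:
arm_command(
  slide=[
    [0,0,0],
    [0,0,0],
    [0,0,0],
    [0,0,0],
    [0,0,0],
    [0,0,0],
    [0,0,0],
    [0,0,0],
    [0,0,0],
    [0,0,0],
    [0,0,0],
    [0,0,0],
    [0,0,0],
    [0,0,0],
    [0,0,0],
    [0,0,0],
    [0,0,0],
    [0,0,0],
    [0,0,0],
  ],
  yaw=[-1,-1,-1,-1,-1,-1,-1,-1,-1,-1,-1,-1,-1,-1,-1,-1,-1,-0.05,0],
  jaw=[1,1,1,1,1,1,1,1,1,1,1,1,1,1,1,1,1,1,1],
)

```text
time: 16.67
tool_pos: [0.5536, -0.009, 0.1785]
orientation: [[-0.989, -0.151, -0.001], [-0.151, 0.989, 0.0], [0.001, 0.0, -1.0]]
contact_force: [1.3, 0.7, -2.0]
width: 0.274
gripper_force: 30.0
```

```bash
python3 - <<'E'
from h import *
go(.554,-.0089,.150,188.8)
# refined slot/head estimate is hidden by arm from top; wrist view
p,d,ci=snap('wrist');cv2.imwrite('pics/w3.png',p);np.savez('w3.npz',p=p,d=d)
E
```

```text
t 16.67 pos [ 0.5536 -0.009   0.1785] phi -171.31 q6 -100.8 w 0.274 F [ 1.29  0.66 -2.03]
units tool xyz [-0.02  0.    1.43] yaw units -0.02
```

View pics/w3.png

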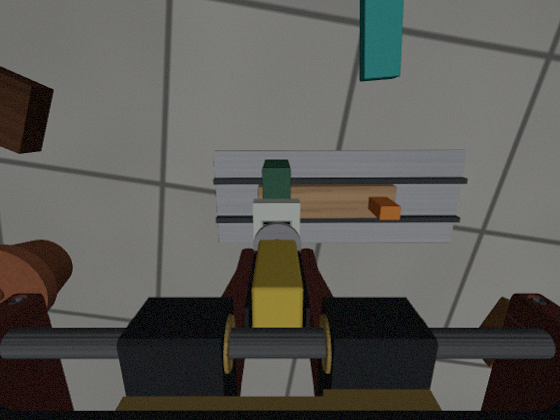

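The wrist view shows the white head at (276,212) directly below the driver shoulder at (277,235), and the block nose past the bridge at (258,195). I'll descend gently.

Request:
arm_command(
  slide=[
    [-0.02,0,0.4],
    [0,0,0.5],
    [0,0,0.4],
    [0,0,0.25],
    [0,0,0.15],
    [0,0,0.1],
    [0,0,0.1],
  ],
  yaw=[-0.02,0,0,0,0,0,0],
  jaw=[1,1,1,1,1,1,1],
)

```text
time: 17.3
tool_pos: [0.5546, -0.009, 0.1409]
orientation: [[-0.988, -0.155, -0.0], [-0.155, 0.988, 0.0], [0.0, 0.0, -1.0]]
contact_force: [-0.3, -0.4, -2.1]
width: 0.275
gripper_force: 30.0
```

```bash
python3 -c "
from h import *
force()"
```

```text
t 17.3 pos [ 0.5546 -0.009   0.1409] F tool [ 0.39 -0.35  2.09] T [ 0.106 -0.106  0.013] w 0.275
```

Request:
arm_command(
  slide=[
    [0,0,0.15],
    [0,0,0.1],
    [0,0,0.06],
    [0,0,0.02],
    [0,0,0],
  ],
  yaw=[0,0,0,0,0],
  jaw=[1,1,1,1,1],
)

```text
time: 17.72
tool_pos: [0.5546, -0.009, 0.1345]
orientation: [[-0.988, -0.156, -0.0], [-0.156, 0.988, -0.0], [0.0, 0.0, -1.0]]
contact_force: [-0.0, 0.9, -1.9]
width: 0.269
gripper_force: 30.0
```

```bash
python3 -c "
from h import *
force()"
```

```text
t 17.72 pos [ 0.5546 -0.009   0.1345] F tool [-0.11  0.89  1.88] T [ 0.057 -0.109  0.   ] w 0.269
```

Request:
arm_command(
  slide=[
    [0,0,0.02],
    [0,0,0.02],
    [0,0,0.02],
    [0,0,0.02],
    [0,0,0.02],
    [0,0,0.02],
    [0,0,0.02],
    [0,0,0.02],
    [0,0,0.02],
    [0,0,0],
  ],
  yaw=[1,1,1,1,1,1,1,1,1,0],
  jaw=[1,1,1,1,1,1,1,1,1,1],
)

```text
time: 18.55
tool_pos: [0.5553, -0.0087, 0.1315]
orientation: [[-0.704, 0.71, 0.002], [0.71, 0.704, 0.0], [-0.001, 0.001, -1.0]]
contact_force: [0.5, 0.5, -2.1]
width: 0.273
gripper_force: 30.0
```

```bash
python3 -c "
from h import *
force();go(.554,-.0089,.2)"
```

```text
t 18.55 pos [ 0.5553 -0.0087  0.1315] F tool [0.02 0.68 2.11] T [ 0.062 -0.218  0.047] w 0.273
t 18.55 pos [ 0.5553 -0.0087  0.1315] phi 134.75 q6 -46.9 w 0.273 F [ 0.48  0.49 -2.11]
units tool xyz [ 0.04 -0.05 -3.43] yaw units None
```

Request:
arm_command(
  slide=[
    [0,0,0],
    [0,0,0],
    [0,0,0],
    [0,0,-0.5],
    [0,0,-1],
    [0,0,-1],
    [0,0,-0.9],
    [0.94,0.69,0],
    [0.94,0.69,0],
    [0.94,0.69,0],
    [0.94,0.69,0],
    [0.94,0.69,0],
    [0.94,0.69,0],
  ],
  yaw=[0,0,0,0,0,0,0,0,0,0,0,0,0],
  jaw=[0.45,0.45,0.45,0.45,0.45,0.45,0.45,0.45,0.45,1,1,1,1],
)

```text
time: 19.63
tool_pos: [0.5334, 0.1302, 0.2]
orientation: [[-0.707, 0.707, 0.001], [0.707, 0.707, 0.0], [-0.0, 0.001, -1.0]]
contact_force: [0.0, 0.1, 0.4]
width: 0.286
gripper_force: 0.0
```

Request:
arm_command(
  slide=[
    [0,0,0.2],
    [0,0,0.5],
    [0,0,0.8],
    [0,0,0.8],
    [0,0,0.8],
    [0,0,0.8],
    [0,0,0.8],
    [0,0,0],
    [0,0,0],
  ],
  yaw=[1,1,1,1,1,1,0,0,0],
  jaw=[1,1,1,1,1,1,1,1,1],
)

```text
time: 20.38
tool_pos: [0.5332, 0.1292, 0.1052]
orientation: [[-0.157, 0.988, -0.001], [0.988, 0.157, -0.0], [-0.0, -0.001, -1.0]]
contact_force: [0.2, 0.2, 0.2]
width: 0.004
gripper_force: 0.0
```

```bash
python3 - <<'E'
from h import *
force();go(.5343,.1294,.034,98.8)
p,d,ci=snap('top');np.savez('top2.npz',p=p,d=d);cv2.imwrite('pics/t2.png',cv2.resize(p[170:270,165:325],None,fx=4,fy=4,interpolation=cv2.INTER_CUBIC))
E
```

```text
t 20.38 pos [0.5332 0.1292 0.1052] F tool [ 0.18  0.25 -0.24] T [-0.07  -0.072  0.049] w 0.004
t 20.38 pos [0.5332 0.1292 0.1052] phi 99.03 q6 3.4 w 0.004 F [0.22 0.22 0.24]
units tool xyz [0.   0.06 3.56] yaw units 0.04
```

View pics/t2.png

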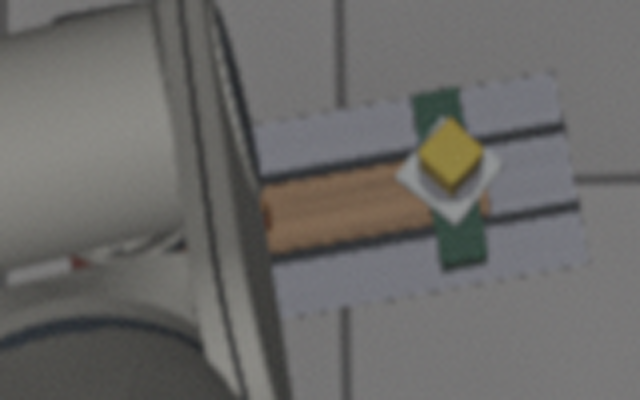

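The top view shows the screw turned about 50° with the driver standing in it and the block nose just past the bridge at (488,205). Next comes lowering behind the tab and pushing.

Request:
arm_command(
  slide=[
    [0,0.06,0.7],
    [0,0,0.9],
    [0,0,0.9],
    [0,0,0.7],
    [0,0,0.35],
    [0,0,0],
    [-0.2,0,0],
    [-0.1,0,0],
    [-0.1,0,0],
  ],
  yaw=[0,0,0,0,0,0,0,0,0],
  jaw=[1,1,1,1,1,1,1,1,1],
)

```text
time: 21.18
tool_pos: [0.5369, 0.1214, 0.0352]
orientation: [[-0.156, 0.988, 0.002], [0.988, 0.156, 0.0], [0.0, 0.002, -1.0]]
contact_force: [0.6, 0.1, 0.2]
width: 0.005
gripper_force: 0.0
```

```bash
python3 -c "
from h import *
force()"
```

```text
t 21.18 pos [0.5369 0.1214 0.0352] F tool [ 0.02  0.57 -0.22] T [-0.074 -0.048 -0.043] w 0.005
```

Request:
arm_command(
  slide=[
    [-0.1,0,0],
    [-0.1,0,0],
  ],
  yaw=[0,0],
  jaw=[1,1],
)

```text
time: 21.35
tool_pos: [0.5372, 0.1176, 0.0349]
orientation: [[-0.155, 0.988, 0.001], [0.988, 0.155, 0.001], [0.0, 0.002, -1.0]]
contact_force: [0.2, 2.1, 1.7]
width: 0.004
gripper_force: 1.1
```

```bash
python3 -c "
from h import *
force()"
```

```text
t 21.35 pos [0.5372 0.1176 0.0349] F tool [ 2.05  0.48 -1.74] T [ 0.288 -0.059  0.015] w 0.004
```

Request:
arm_command(
  slide=[
    [-0.1,0,0],
    [-0.1,0,0],
  ],
  yaw=[0,0],
  jaw=[1,1],
)

```text
time: 21.52
tool_pos: [0.5375, 0.1136, 0.0344]
orientation: [[-0.156, 0.988, 0.001], [0.988, 0.156, 0.0], [0.0, 0.001, -1.0]]
contact_force: [-0.5, 2.3, 1.8]
width: 0.006
gripper_force: 1.1
```

```bash
python3 -c "
from h import *
force()"
```

```text
t 21.52 pos [0.5375 0.1136 0.0344] F tool [ 2.31 -0.17 -1.82] T [ 0.269 -0.128  0.02 ] w 0.006
```

Along-track force is 2.3 N with about 1.8 N pressing vertically, so 0.6·(2+1.8) = 2.3 N accounts for it: no foot contact yet. Back to the driver for another 30°.

Request:
arm_command(
  slide=[
    [0.2,0,0],
    [0,0,-0.8],
    [0,0,-1],
    [0,0,-1],
    [0,0,-1],
    [0,0,-1],
    [0,0,-1],
    [0,0,-1],
    [0,0,-0.9],
    [0,0,-0.6],
    [-0.9,-0.01,0],
    [-0.9,-0.01,0],
    [-0.9,-0.01,0],
    [-0.9,-0.01,0],
    [-0.9,-0.01,0],
    [-0.9,-0.01,0],
    [-0.98,-0.01,0],
    [0,0,0],
    [0,0,0],
  ],
  yaw=[0,0,0,0,0,0,0,0,0,0,0,0,0,0,0,0,0,-1,-1],
  jaw=[1,1,1,1,0.45,0.45,0.45,0.45,0.45,0.45,0.45,0.45,0.45,0.45,0.45,0.45,0.45,0.45,0.45],
)

```text
time: 23.1
tool_pos: [0.5549, -0.0097, 0.1997]
orientation: [[-0.36, 0.933, -0.001], [0.933, 0.36, -0.0], [0.0, -0.001, -1.0]]
contact_force: [0.8, 1.0, -0.4]
width: 0.549
gripper_force: 0.0
```

Request:
arm_command(
  slide=[
    [0,0,0],
    [0,0,0],
    [0,0,0],
    [0,0,0],
    [0,0,0],
  ],
  yaw=[-1,-1,-1,-1,0],
  jaw=[0.45,0.45,0.45,0.45,0.45],
)

```text
time: 23.52
tool_pos: [0.5548, -0.0086, 0.1998]
orientation: [[-0.709, 0.705, -0.001], [0.705, 0.709, -0.0], [0.0, -0.001, -1.0]]
contact_force: [0.1, 0.2, 0.1]
width: 0.55
gripper_force: 0.0
```

```bash
python3 -c "
from h import *
go(.5550,-.0088,.1315,134.75)"
```

```text
t 23.52 pos [ 0.5548 -0.0086  0.1998] phi 135.17 q6 -47.3 w 0.55 F [0.11 0.24 0.11]
units tool xyz [-0.02  0.    3.42] yaw units 0.07
```

Request:
arm_command(
  slide=[
    [0,0,0.6],
    [0,0,1],
    [0,0,0.9],
    [0,0,0.6],
    [0,0,0.3],
    [0,0,0],
    [0,0,0],
    [0,0,0],
    [0,0,0],
    [0,0,0],
    [0,0,0],
  ],
  yaw=[0.07,0,0,0,0,0,0,0,0,0,0],
  jaw=[0.45,0.45,0.45,0.45,0.45,0.45,1,1,1,1,1],
)

```text
time: 24.43
tool_pos: [0.5555, -0.0087, 0.1328]
orientation: [[-0.701, 0.713, 0.001], [0.713, 0.701, -0.0], [-0.001, 0.001, -1.0]]
contact_force: [0.5, 0.7, 1.4]
width: 0.27
gripper_force: 30.0
```

Request:
arm_command(
  slide=[
    [0,0,0.02],
    [0,0,0.02],
    [0,0,0.02],
    [0,0,0.02],
    [0,0,0.02],
    [0,0,0],
    [0,0,0],
  ],
  yaw=[1,1,1,1,1,0,0],
  jaw=[1,1,1,1,1,1,1],
)

```text
time: 25.02
tool_pos: [0.5558, -0.0085, 0.1309]
orientation: [[-0.254, 0.967, 0.002], [0.967, 0.254, 0.0], [-0.0, 0.002, -1.0]]
contact_force: [0.1, 1.2, 6.4]
width: 0.27
gripper_force: 30.0
```

```bash
python3 -c "
from h import *
force();go(.5325,.1230,.2,98.8)"
```

```text
t 25.02 pos [ 0.5558 -0.0085  0.1309] F tool [ 1.11  0.45 -6.43] T [ 0.132 -0.056  0.001] w 0.27
t 25.02 pos [ 0.5558 -0.0085  0.1309] phi 104.71 q6 -16.8 w 0.27 F [0.14 1.19 6.44]
units tool xyz [ 6.66  0.55 -3.46] yaw units 0.98
```

Request:
arm_command(
  slide=[
    [0,0,0],
    [0,0,0],
    [0,0,0],
    [0,0,-0.5],
    [0,0,-1],
    [0,0,-1],
    [0,0,-0.9],
    [0.92,0.1,0],
    [0.92,0.1,0],
    [0.92,0.1,0],
    [0.92,0.1,0],
    [0.92,0.1,0],
    [0.92,0.1,0],
    [0.92,0.1,0],
  ],
  yaw=[0,0,0,0,0,0,0,0,0,0,0,0,0,0],
  jaw=[0.45,0.45,0.45,0.45,0.45,0.45,0.45,0.45,0.45,0.45,1,1,1,1],
)

```text
time: 26.18
tool_pos: [0.5361, 0.1204, 0.1987]
orientation: [[-0.252, 0.968, 0.0], [0.968, 0.252, -0.0], [-0.0, 0.0, -1.0]]
contact_force: [0.6, -0.5, -0.0]
width: 0.289
gripper_force: 0.0
```

Request:
arm_command(
  slide=[
    [0,0,0],
    [0,0,0.6],
    [0,0,1],
    [0,0,1],
    [0,0,1],
    [0,0,1],
    [0,0,1],
    [0,0,1],
    [0,0,0.9],
    [0,0,0.6],
    [0,0,0.1],
    [0,0,0],
    [0,0,0],
    [0,0,0],
  ],
  yaw=[0.98,0,0,0,0,0,0,0,0,0,0,0,0,0],
  jaw=[1,1,1,1,1,1,1,1,1,1,1,1,1,1],
)

```text
time: 27.35
tool_pos: [0.5371, 0.1197, 0.0352]
orientation: [[-0.151, 0.989, 0.002], [0.989, 0.151, 0.0], [0.0, 0.002, -1.0]]
contact_force: [-0.6, 0.3, -0.3]
width: 0.003
gripper_force: 0.0
```

```bash
python3 -c "
from h import *
force();go(.5375,.1136,.035,98.8)"
```

```text
t 27.35 pos [0.5371 0.1197 0.0352] F tool [ 0.4  -0.55  0.32] T [-0.014 -0.124 -0.051] w 0.003
t 27.35 pos [0.5371 0.1197 0.0352] phi 98.67 q6 2.7 w 0.003 F [-0.61  0.31 -0.33]
units tool xyz [-0.31 -0.03  0.01] yaw units -0.02
```

Request:
arm_command(
  slide=[
    [-0.15,0,0],
    [-0.1,0,-0.01],
    [-0.1,0,-0.01],
    [-0.08,0,-0.01],
  ],
  yaw=[0,0,0,0],
  jaw=[1,1,1,1],
)

```text
time: 27.68
tool_pos: [0.5379, 0.1113, 0.0351]
orientation: [[-0.15, 0.989, 0.001], [0.989, 0.15, 0.001], [0.001, 0.001, -1.0]]
contact_force: [-0.7, 5.1, -0.4]
width: 0.009
gripper_force: 2.5
```

```bash
python3 -c "
from h import *
force()"
```

```text
t 27.68 pos [0.5379 0.1113 0.0351] F tool [5.12 0.07 0.36] T [ 0.795 -0.107 -0.007] w 0.009
```

Request:
arm_command(
  slide=[
    [-0.08,0,-0.01],
    [-0.08,0,-0.01],
  ],
  yaw=[0,0],
  jaw=[1,1],
)

```text
time: 27.85
tool_pos: [0.5384, 0.1081, 0.0353]
orientation: [[-0.15, 0.989, 0.001], [0.989, 0.15, 0.001], [0.0, 0.001, -1.0]]
contact_force: [0.8, 5.4, -0.9]
width: 0.004
gripper_force: 2.4
```

```bash
python3 -c "
from h import *
force()"
```

```text
t 27.85 pos [0.5384 0.1081 0.0353] F tool [5.21 1.63 0.95] T [ 0.864 -0.14   0.041] w 0.004
```

Sliding now takes about 5.2 N, which is roughly 3.3–3.6 N of foot force, close to the 3 N target. I'll take one more reading, then retreat.

Request:
arm_command(
  slide=[
    [-0.08,0,0],
    [-0.08,0,0],
  ],
  yaw=[0,0],
  jaw=[1,1],
)

```text
time: 28.02
tool_pos: [0.5389, 0.1049, 0.0352]
orientation: [[-0.15, 0.989, 0.001], [0.989, 0.15, 0.0], [0.0, 0.001, -1.0]]
contact_force: [-0.0, 4.7, -1.0]
width: 0.005
gripper_force: 2.6
```

```bash
python3 -c "
from h import *
force()"
```

```text
t 28.02 pos [0.5389 0.1049 0.0352] F tool [4.66 0.69 1.04] T [ 0.898 -0.141  0.001] w 0.005
```

Request:
arm_command(
  slide=[
    [0.15,0,0],
    [0.3,0,0],
    [0,0,-0.6],
    [0,0,-1],
    [0,0,-1],
    [0,0,-1],
    [0,0,-1],
    [0,0,-1],
    [0,0,-1],
    [0,0,-1],
    [0,0,-0.8],
    [0.9,0,0],
    [0.9,0,0],
    [0.9,0,0],
    [0.9,0,0],
    [0,0,0],
  ],
  yaw=[0,0,0,0,0,0,0,0,0,0,0,0,0,0,0,0],
  jaw=[1,1,1,1,1,1,1,1,1,1,1,1,1,1,1,1],
)

```text
time: 29.35
tool_pos: [0.5259, 0.187, 0.204]
orientation: [[-0.153, 0.988, 0.001], [0.988, 0.153, 0.001], [0.001, 0.001, -1.0]]
contact_force: [-0.8, -0.2, 0.8]
width: 0.005
gripper_force: 0.0
```

```bash
python3 - <<'E'
from h import *
force()
p,d,ci=snap('scene');a=cv2.resize(p[150:270,210:350],None,fx=4,fy=4,interpolation=cv2.INTER_CUBIC);cv2.imwrite('pics/s3.png',a)
p,d,ci=snap('top');H,S,V=cv2.split(cv2.cvtColor(p,cv2.COLOR_BGR2HSV))
m=(H>20)&(H<35)&(S>120)&(d>0);m[:, :240]=0;m[:,320:]=0
v,u=np.nonzero(m);q=world(ci,np.c_[u,v],depth=d[m]);print(len(q),np.median(q,0))
E
```

```text
t 29.35 pos [0.5259 0.187  0.204 ] F tool [-0.03 -0.81 -0.81] T [ 0.032 -0.106  0.015] w 0.005
139 [ 0.55383671 -0.00910164  0.17243215]
```

View pics/s3.png

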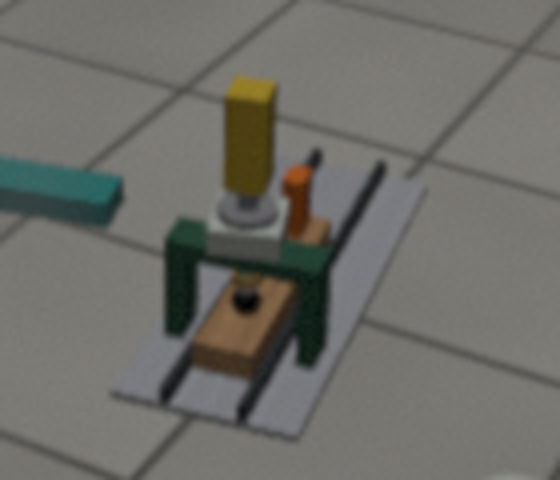

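The final view shows the black foot at (246,298) on the block, the nose past it at (225,355), and the driver upright and seated in the slot at (250,135), handle top at 0.172 m as expected. Handing in.

```bash
python3 -c "
from h import *
print(robot.hand_in())"
```

```text
the job is handed in; nothing more can be done
None
```

The stop is set and handed in after about 29 s: the block slides under the foot at about 5 N (roughly 3 N foot force), with the driver standing in the slot and the other things on the sill not touched.

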